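Nudge the king back to the middle of its plinth

TASK

The white chess king has crept to the edge of the round wooden plinth it stands on. With light fingertip nudges against its foot, slide it back to the middle of that plinth, still standing upright: do not pinch it, lift it, knock it or let it topple. Leave the plinth, the queen on her own plinth and everything else on the ledge where they are.

Things in the scene. Friction and masses are not known exactly. Their poses are not given: they have to be found in the camera images.
- king: white plastic chess king, cross on top, 64 mm tall, 29 to 59 g. Stands on a felt disc 25 mm across, 2 mm thick; from 2 to 10 mm up is its widest part, a round upright-edged foot 34 mm across; stem 13 mm, collar and head 21 mm. Tippy: slides if pushed slowly at the foot, may fall if pushed above 15 mm. Origin: centre of its underside. Starts 25 to 32 mm off the plinth's middle, in any direction
- plinth: the king's plinth: turned dark wood, round, 92 mm across, 45 mm tall, flat top, waisted (78 mm) half way up, 0.4 kg, loose on the ledge. Origin: centre of its underside, on the ledge surface (height 0); the middle of its flat top is 45 mm straight above. Its yaw means nothing
- queen: white plastic chess queen with a toothed crown and a little ball on top, 55 mm tall, foot 34 mm across like the king's, standing in the middle of her own plinth. Origin: centre of her underside, 45 mm above the ledge. Not to be moved
- queen_plinth: the queen's plinth, same as the king's; the two plinths stand at least 240 mm apart, either one on the left. Origin: centre of its underside. Not to be moved
- pawn: small white plastic pawn, 39 mm tall, foot 27 mm across, standing on the ledge between the plinths. Origin: centre of its underside. Not to be moved
- peg: plastic spring clothes peg lying on its side on the ledge between the plinths, 72 mm long (its x axis, jaws towards +x), 17 mm wide, 13 mm high. Origin: its middle, on the ledge. Not to be moved
- tumbler: green glass tumbler, 88 mm tall, 74 mm across at the rim, standing beyond the plinths. Origin: centre of its underside. Not to be moved
- photo_stand: clear acrylic stand with two slots, 66 x 120 mm, a photo print on board in the slot nearer the robot, 113 mm tall and 148 mm wide in all, on the right side. Origin: centre of its underside, y along the slots. Not to be moved
- chess_box: varnished wooden chess box, 150 x 300 x 56 mm (x, y, z), lid shut, on the left side, fixed. Origin: centre of its underside
- box_lid (a joint): hinge of the chess box's lid: 0 shut, grows as it opens (rad). To stay shut
There are look-alikes about, which are no part of the job. What is shaped like the king but green is not meant.

How it is judged:
At the end, for the whole second after the job is handed in: The king stands upright (within 3.5 degrees) and at rest on the top of its plinth, the centre of its foot within 6 mm of the plinth's centre; both plinths and the queen stand within 8 mm of where they were (horizontal distance between king and plinth below 0.006 m and z of king in the frame of plinth between 0.042 and 0.048 m and angle between each of king, plinth, queen's own z axis and vertical below 0.06 rad and linear speed of king below 0.02 m/s and distance of each of plinth, queen_plinth, queen from where it was at the start of the episode below 0.008 m); the robot touches nothing.
It fails at once if the king is lifted more than 6 mm off the plinth's top (z of king in the frame of plinth above 0.051 m).
It fails at once if the king topples (leans more than 23 degrees) or falls off (angle between king's own z axis and vertical above 0.4 rad or height (world z) of king below 0.03 m).
It fails at once if the king is knocked, pressed or pinched with more than 6 N (contact force between any of the arm, the fingers and king above 6 N).
It fails at once if a plinth or the queen is moved more than 8 mm (distance of any of plinth, queen_plinth, queen from where it was at the start of the episode above 0.008 m).
It fails at once if the pawn, peg, tumbler or photo stand is moved more than 10 mm, or the chess box is opened or struck with more than 5 N (distance of any of pawn, peg, tumbler, photo_stand from where it was at the start of the episode above 0.01 m or value of joint box_lid above 0.1 rad or contact force between the arm and chess_box above 5 N).
It also fails if it takes over 45 s, if anything falls off the work surface, if the arm or the gripper's body presses on something with over 40 N, if the wrist force passes 120 N, or if a joint passes its speed limit or range.

ROBOT

A 6-joint arm with a two-finger parallel gripper is mounted at the origin on the work surface. World frame = base frame: x ahead of the robot, y to its left, z up, the work surface at z = 0. Lengths are in m, angles in rad, forces in N, time in s.
With the tool pointing down it reaches from about 0.325 to 0.85 m from the base axis. Payload 15.5 kg.
Tool frame: the origin (TCP) lies at the very end of the fingers, on their centre line; the grasp point (between the pads) lies 19 mm behind it; z points along the fingers, y is the line along which they close (so a half turn about z gives the same grasp; the last joint's range is limited). The gripper opens to 91 mm and grips with 3 to 60 N. Pads are 32 mm wide; open, the fingers measure 118 mm over their backs; the gripper's body (76 mm by 178 mm) begins 60 mm behind the grasp point.
Start: joints at [1.157, 0.494, 1.345, -0, 1.302, -0.096], TCP at [0.195, 0.594, 0.18] pointing down, gripper open.
Joint ranges: [-2.91, 2.91], [-0.82, 2.16], [0.22, 2.67], [-1.22, 4.37], [0.12, 2.79], [-3.08, 3.08]. Speed limits (rad/s): [1.89, 1.89, 2.57, 3.01, 3.01, 3.01].

INTERFACE

Orientations are given as [roll, pitch, yaw] about the fixed x, y, z axes, in that order (R = Rz(yaw) Ry(pitch) Rx(roll)).
In Python, from cell import observe, capture, camera_info, close_job gives the robot as it stands.
- The arm moves only by the tool move_arm, never from a script. Its argument "motion" is a list of rows, each a list of 7 numbers: the shift along the tool's x, y, z in mm, then the turn, a rotation vector about the tool's x, y, z in degrees, then the closure, from -1 (fully open) to 1 (shut). In form: [[x, y, z, rx, ry, rz, gripper], ...]. A call has 1 to 20 rows; each row shifts and turns the commanded pose from where the row before left it, along the tool's axes as they then stand; what a row does not reach is not made up. A row lasts 1/12 s, in which the tool goes at most 41.7 mm and 7.16 degrees, less where a joint would pass 70% of its speed; a pose out of reach is approached as far as the arm can. A call with a gripper value outside its range is refused whole. The fingers move at their own pace and stop on an object; "grip_force" is the grip in N (left out, the last holds). Time passes only in rows, so rows that do not move let the fingers close. It gives the time, the measured TCP pose, the force, the opening and the grip force at its end, in the units of the state.
- observe(): the state, without advancing time (a new reading comes with each control period).
- capture(name): name is "side" or "top"; returns (picture, depth): 420x560x3 uint8, red, green, blue; 420x560 float32, m along the optical axis (not along the pixel's ray), 0 where there is no reading.
- camera_info(name): a dict with "camera_matrix" (3x3 intrinsics, pixels), "R" (3x3) and "t" (3): a world point X has camera coordinates R X + t. Camera axes: x right, y down, z forward; pixel columns grow to the right and rows downward; lengths in m; the calibration is good to about 2 mm. A picture is of the moment at which its call begins. camera_info takes no time and is no camera call.
- close_job(): hands the job in; it is judged then, once.
The state is a dict: "time_s": time; "qpos": joint angles; "dq": joint speeds; "joint_efforts": joint torques, N m; "eef_pos": TCP position; "ee_rot": TCP orientation; "ft_force": force on the tool from outside, world axes, zero at the start; "wrist_torque": the same for the moment, N m; "grip_width": finger opening in m; "finger_force": force on a finger pad.
Only numpy, scipy, OpenCV 4.12 (cv2) and the standard library are available. Lean on these libraries where they do the work, as an engineer would, in place of code of your own. Each camera call takes 0.05 s, during which the arm holds its last target. There are 200 camera calls.

## Working session

There is one attempt and no reset: what is moved stays moved. The work goes in short steps, Python scripts to look and compute and a tool call to move; the robot and the scene stay as the last step left them, time stands still between calls to the robot, and variables do not carry over. Pictures are saved under pics/ and viewed, at most 10 in all, crops included, and the job is handed in when it is done.

Besides the shell and the picture viewer there is one more tool, called after "Call:" by a JSON object that holds its "api" and its "payload", one argument or row to a line. move_arm: Moves the arm, as the interface text tells. Its arguments: {"type":"object","properties":{"motion":{"type":"array","items":{"type":"array","items":{"type":"number"}}},"grip_force":{"type":"number"}},"required":["motion"]}

```bash
mkdir -p pics
python3 - <<'E'
from cell import *
import cv2,numpy as np
for n in("side","top"):
    p,d=capture(n); cv2.imwrite(f"pics/{n}0.png",p[:,:,::-1]); np.savez(f"{n}0.npz",p=p,d=d)
    c=camera_info(n); R=np.array(c["R"]);print(n,np.round(c["camera_matrix"],1).tolist(),R.round(3).tolist(),(-R.T@np.array(c["t"])).round(3))
s=observe();print(s)
E
```

```text
side [[392.7, 0.0, 278.3], [0.0, 392.7, 202.8], [0.0, 0.0, 1.0]] [[-0.781, -0.625, -0.016], [-0.466, 0.6, -0.65], [0.416, -0.5, -0.759]] [0.18  0.534 0.875]
top [[432.1, 0.0, 279.7], [0.0, 432.1, 212.2], [0.0, 0.0, 1.0]] [[0.014, -0.999, 0.032], [-0.996, -0.017, -0.092], [0.093, -0.03, -0.995]] [0.514 0.033 1.206]
{'time_s': 0.1, 'qpos': array([ 1.15749235e+00,  4.94109497e-01,  1.34605082e+00, -2.78978914e-05,
        1.30251101e+00, -9.55200730e-02]), 'dq': array([-1.04249523e-03,  1.45772147e-05, -1.71798659e-03, -6.31410714e-04,
        3.08566227e-04, -2.01266355e-04]), 'joint_efforts': array([ 3.32007206e-03, -8.80237842e+01, -3.82546592e+01,  7.07489485e-02,
        4.80997958e-02,  5.14994827e-05]), 'eef_pos': array([0.19515676, 0.59335607, 0.17911132]), 'ee_rot': array([-3.14051634e+00, -7.61087620e-05,  2.82381612e+00]), 'ft_force': array([ 0.03913477, -0.35984236,  0.62005254]), 'wrist_torque': array([0.03471912, 0.02883718, 0.00240679]), 'finger_force': 0.0, 'grip_width': 0.09061031439180742}
```

View pics/side0.png

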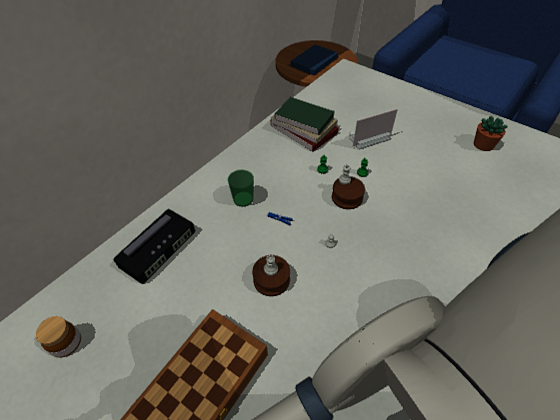

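View pics/top0.png

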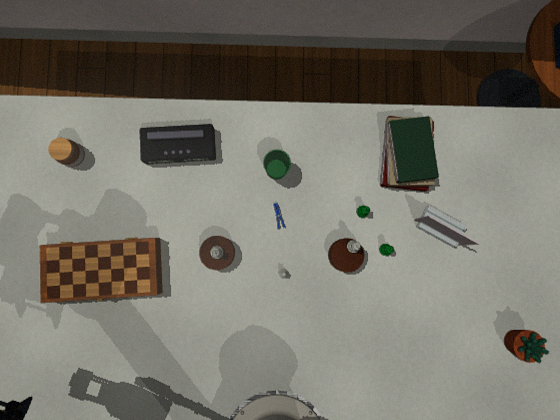

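Candidates for the king:
- White piece on the right plinth: side (347,175), top (354,246). It is off-centre, so this is my choice.
- White queen, centred on the left plinth: side (270,264), top (217,253).
- Two green look-alikes on the ledge: side (323,165) and (364,167).
- Small white pawn: side (331,241).

Next I'll check the choice in a close crop and measure.

```bash
cat > h.py <<'E'
from cell import *
import cv2,numpy as np
def cam(n):
    c=camera_info(n); return np.array(c["camera_matrix"]),np.array(c["R"]),np.array(c["t"])
def cloud(n,d):
    K,R,t=cam(n); v,u=np.mgrid[:d.shape[0],:d.shape[1]]
    P=np.stack([(u-K[0,2])/K[0,0]*d,(v-K[1,2])/K[1,1]*d,d],-1)
    return (P-t)@R
def ray(n,u,v,z):
    K,R,t=cam(n); o=-R.T@t; r=R.T@np.linalg.inv(K)@[u,v,1]
    return (o+r*(z-o[2])/r[2])[:2]
def circ(x,y):
    A=np.c_[x,y,np.ones(len(x))]; s=np.linalg.lstsq(A,x*x+y*y,rcond=None)[0]
    return s[0]/2,s[1]/2,np.sqrt(s[2]+(s[0]**2+s[1]**2)/4)
def masks(p):
    h=cv2.cvtColor(p,cv2.COLOR_RGB2HSV); q=p.astype(int)
    brown=(q[...,0]-q[...,2]>18)&(q[...,0]<120)
    white=(h[...,1]<60)&(h[...,2]>75)
    return brown,white
E
python3 - <<'E'
from h import *
im=[]
for n,(u,v) in dict(side=(347,182),top=(350,252)).items():
    z=np.load(n+"0.npz"); p,d=z["p"],z["d"]; C=cloud(n,d)
    im.append(cv2.resize(p[v-35:v+35,u-35:u+35],(400,400),interpolation=cv2.INTER_NEAREST)[:,:,::-1])
    S=np.zeros(d.shape,bool); S[v-32:v+32,u-30:u+30]=1
    X=C[S&(d>0)]
    for a,b in((.035,.05),(.05,.058),(.06,.09),(.09,.115)):
        Y=X[(X[:,2]>a)&(X[:,2]<b)]; print(n,a,b,len(Y),Y.mean(0).round(4),Y.min(0).round(4),Y.max(0).round(4))
cv2.imwrite("pics/crop0.png",np.hstack(im))
E
```

```text
side 0.035 0.05 625 [ 0.5129 -0.1838  0.0441] [ 0.4668 -0.3061  0.0351] [ 0.6451 -0.1371  0.05  ]
side 0.05 0.058 78 [ 0.5572 -0.2293  0.0542] [ 0.5192 -0.3057  0.0501] [ 0.644  -0.1815  0.0579]
side 0.06 0.09 78 [ 0.5388 -0.2025  0.0712] [ 0.5229 -0.2995  0.06  ] [ 0.6364 -0.1849  0.0899]
side 0.09 0.115 37 [ 0.5347 -0.1954  0.0999] [ 0.527  -0.2057  0.092 ] [ 0.5443 -0.1872  0.1083]
top 0.035 0.05 790 [ 0.5057 -0.1804  0.0444] [ 0.4648 -0.2287  0.0361] [ 0.5559 -0.1385  0.05  ]
top 0.05 0.058 39 [ 0.5332 -0.1923  0.0553] [ 0.4915 -0.2127  0.0503] [ 0.5504 -0.1779  0.0576]
top 0.06 0.09 37 [ 0.5332 -0.1917  0.068 ] [ 0.521  -0.2026  0.0604] [ 0.5449 -0.1862  0.0873]
top 0.09 0.115 48 [ 0.5334 -0.1977  0.1   ] [ 0.5235 -0.2087  0.0926] [ 0.5415 -0.1894  0.1104]
```

View pics/crop0.png

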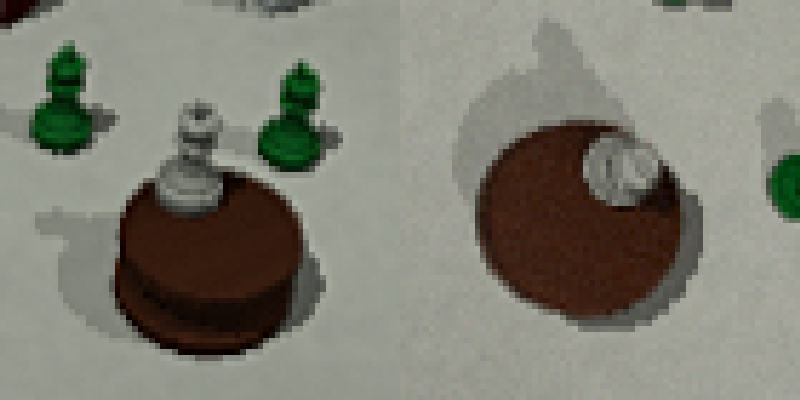

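```bash
cat >> h.py <<'E'
from scipy.optimize import least_squares
def fitc(X,r):
    f=lambda c:np.hypot(X[:,0]-c[0],X[:,1]-c[1])-r
    s=least_squares(f,X.mean(0),loss="soft_l1",f_scale=.0015); return s.x,np.abs(f(s.x)).mean()
def edge(n,m,z):
    c,_=cv2.findContours(m.astype(np.uint8),cv2.RETR_EXTERNAL,cv2.CHAIN_APPROX_NONE)
    c=cv2.convexHull(max(c,key=cv2.contourArea)); 
    # dense hull boundary
    k=np.zeros(m.shape,np.uint8); cv2.fillPoly(k,[c],1)
    c=max(cv2.findContours(k,cv2.RETR_EXTERNAL,cv2.CHAIN_APPROX_NONE)[0],key=cv2.contourArea)[:,0]
    return np.array([ray(n,u,v,z) for u,v in c])
def measure(n,p,d,c0=(.510,-.183)):
    C=cloud(n,d); near=(np.hypot(C[...,0]-c0[0],C[...,1]-c0[1])<.065)&(d>0)
    br,wh=masks(p)
    top=near&(C[...,2]>.038)&(C[...,2]<.051)&~wh
    top=cv2.morphologyEx(top.astype(np.uint8),cv2.MORPH_OPEN,np.ones((3,3)))
    E=edge(n,top,.045); pc,pe=fitc(E,.0455)
    foot=near&(C[...,2]>.0475)&(C[...,2]<.06)&wh
    king=near&(C[...,2]>.0475)&wh
    Y=C[foot]; fc,fe=fitc(edge(n,foot,.054),.017)
    H=C[king&(C[...,2]>.088)]
    return dict(plinth=pc.round(4),perr=round(pe,4),prad=round(circ(*E.T)[2],4),foot=fc.round(4),ferr=round(fe,4),nf=int(foot.sum()),head=H.mean(0).round(4) if len(H) else None)
E
python3 - <<'E'
from h import *
for n in("side","top"):
    z=np.load(n+"0.npz"); print(n,measure(n,z["p"],z["d"]))
E
```

```text
side {'plinth': array([ 0.5101, -0.1794]), 'perr': np.float64(0.0016), 'prad': np.float64(0.045), 'foot': array([ 0.5347, -0.1943]), 'ferr': np.float64(0.0037), 'nf': 44, 'head': array([ 0.5345, -0.1958,  0.0999])}
top {'plinth': array([ 0.5093, -0.1829]), 'perr': np.float64(0.0013), 'prad': np.float64(0.0445), 'foot': array([ 0.5343, -0.1969]), 'ferr': np.float64(0.0023), 'nf': 42, 'head': array([ 0.5338, -0.197 ,  0.1003])}
```

Run:
```python
from h import *
for n in("side","top"):
    z=np.load(n+"0.npz");p,d=z["p"].astype(int),z["d"];C=cloud(n,d)
    g=(p[...,1]-p[...,0]>25)&(d>0)&(np.hypot(C[...,0]-.51,C[...,1]+.183)<.15)
    k,l,s,c=cv2.connectedComponentsWithStats(g.astype(np.uint8))
    for i in range(1,k):
        if s[i,4]<20: continue
        Y=C[l==i]; lo=Y[(Y[:,2]<.015)]; print(n,s[i,4],np.median(Y[Y[:,2]>.03],0).round(3),Y.min(0).round(3),Y.max(0).round(3))
```

```text
side 115 [ 0.634 -0.23   0.053] [ 0.619 -0.243 -0.   ] [ 0.65  -0.217  0.067]
side 118 [ 0.527 -0.294  0.052] [ 0.514 -0.306  0.004] [ 0.547 -0.28   0.066]
top 117 [ 0.632 -0.232  0.053] [ 0.616 -0.25   0.005] [ 0.647 -0.218  0.065]
top 128 [ 0.528 -0.295  0.053] [ 0.511 -0.308 -0.002] [ 0.542 -0.283  0.065]
```

The crop shows the cross-topped white king at the rear-right rim of the right-hand plinth. It is off-centre by about (+25, -14.5) mm. The greens stay clear of the approach. I'll set the fingers part-closed as a shallow cradle and turn so tool +x points along the push direction.

Call:
{"api": "move_arm", "payload": {
  "motion": [
    [0,0,0,0,0,5.9,0.65],
    [0,0,0,0,0,5.9,0.65],
    [-12,-8,0,0,0,0,0.65],
    [-24,-17,0,0,0,0,0.65],
    [-24,-17,0,0,0,0,0.65],
    [-24,-17,0,0,0,0,0.65],
    [-24,-17,0,0,0,0,0.65],
    [-24,-17,0,0,0,0,0.65],
    [-24,-17,0,0,0,0,0.65],
    [-24,-17,0,0,0,0,0.65],
    [-24,-17,0,0,0,0,0.65],
    [-24,-17,0,0,0,0,0.65],
    [-24,-17,0,0,0,0,0.65],
    [-24,-17,0,0,0,0,0.65],
    [-24,-17,0,0,0,0,0.65],
    [-24,-17,0,0,0,0,0.65],
    [-24,-17,0,0,0,0,0.65],
    [-24,-17,0,0,0,0,0.65]
  ]
}}

```text
time_s: 1.6
eef_pos: [0.3861, 0.1785, 0.1796]
ee_rot: [-3.141, -0.0, 2.618]
ft_force: [0.0, 0.5, -1.0]
grip_width: 0.0157
finger_force: 0.0
```

Call:
{"api": "move_arm", "payload": {
  "motion": [
    [-24,-17,0,0,0,0,0.65],
    [-24,-17,0,0,0,0,0.65],
    [-24,-17,0,0,0,0,0.65],
    [-24,-17,0,0,0,0,0.65],
    [-24,-17,0,0,0,0,0.65],
    [-24,-17,0,0,0,0,0.65],
    [-24,-17,0,0,0,0,0.65],
    [-24,-17,0,0,0,0,0.65],
    [-24,-17,0,0,0,0,0.65],
    [-24,-17,0,0,0,0,0.65],
    [-24,-17,0,0,0,0,0.65],
    [-24,-17,0,0,0,0,0.65],
    [-24,-17,0,0,0,0,0.65],
    [-24,-17,0,0,0,0,0.65],
    [-24,-12,0,0,0,0,0.65],
    [-10,0,0,0,0,0,0.65],
    [0,0,20,0,0,0,0.65],
    [0,0,20,0,0,0,0.65],
    [0,0,10,0,0,0,0.65],
    [0,0,0,0,0,0,0.65]
  ]
}}

```text
time_s: 3.27
eef_pos: [0.5797, -0.2209, 0.1272]
ee_rot: [-3.141, -0.004, 2.618]
ft_force: [0.6, 0.9, -0.4]
grip_width: 0.0162
finger_force: 0.0
```

```bash
cat > look.py <<'E'
from h import *
import sys
tag=sys.argv[1]; im=[]
for n,(u,v) in dict(side=(352,178),top=(354,250)).items():
    p,d=capture(n); np.savez(f"{n}{tag}.npz",p=p,d=d)
    im.append(cv2.resize(p[v-40:v+40,u-40:u+40],(400,400),interpolation=cv2.INTER_NEAREST)[:,:,::-1])
    try: print(n,measure(n,p,d))
    except Exception as e: print(n,e)
cv2.imwrite(f"pics/{tag}.png",np.hstack(im))
s=observe(); print(s["time_s"],s["eef_pos"].round(4),s["ee_rot"].round(4),s["ft_force"].round(2),s["grip_width"])
E
python3 look.py a1
```

```text
side {'plinth': array([ 0.5106, -0.1804]), 'perr': np.float64(0.0018), 'prad': np.float64(0.0443), 'foot': array([ 0.5355, -0.1929]), 'ferr': np.float64(0.0029), 'nf': 46, 'head': array([ 0.5539, -0.1809,  0.4233])}
top {'plinth': array([ 0.5097, -0.181 ]), 'perr': np.float64(0.0053), 'prad': np.float64(0.0401), 'foot': array([ 0.5346, -0.1969]), 'ferr': np.float64(0.0021), 'nf': 46, 'head': array([ 0.5239, -0.1923,  0.5533])}
3.3667 [ 0.5812 -0.2215  0.1299] [-3.1415e+00 -5.0000e-04  2.6180e+00] [-0.18  0.08 -0.33] 0.01632128332299849
```

View pics/a1.png

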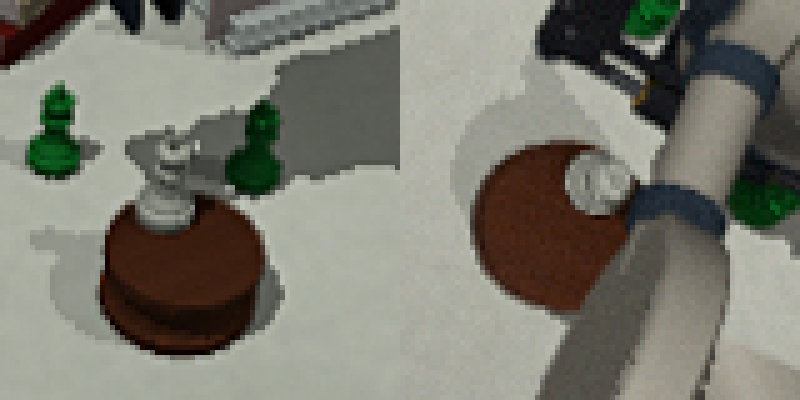

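The crop shows the king unmoved on the rear rim, side crop about (165,205), top crop about (598,185). The fingertips hover behind it, side crop (150,10). Next I'll descend behind it, clear of the plinth rim.

Call:
{"api": "move_arm", "payload": {
  "motion": [
    [0,-0.8,15,0,0,0,0.65],
    [0,0,20,0,0,0,0.65],
    [0,0,20,0,0,0,0.65],
    [0,0,15,0,0,0,0.65],
    [0,0,8,0,0,0,0.65],
    [0,0,1,0,0,0,0.65],
    [0,0,0,0,0,0,0.65],
    [0,0,0,0,0,0,0.65]
  ]
}}

```text
time_s: 4.03
eef_pos: [0.5816, -0.2227, 0.0519]
ee_rot: [3.141, 0.002, 2.618]
ft_force: [0.2, 0.5, -0.9]
grip_width: 0.016
finger_force: 0.0
```

```bash
python3 look.py a2
python3 - <<'E'
from h import *
z=np.load("sidea2.npz");C=cloud("side",z["d"])
m=(C[...,2]>.045)&(C[...,2]<.075)&(np.hypot(C[...,0]-.581,C[...,1]+.222)<.035)&(z["d"]>0)
Y=C[m];R=np.array([[-.866,.5],[.5,.866]]);T=(Y[:,:2]-[.5809,-.2222])@R.T
print(m.sum(),Y[:,2].min(),np.percentile(T,[2,50,98],axis=0).round(4))
E
```

```text
side {'plinth': array([ 0.5111, -0.1803]), 'perr': np.float64(0.0016), 'prad': np.float64(0.0449), 'foot': array([ 0.535 , -0.1938]), 'ferr': np.float64(0.003), 'nf': 46, 'head': array([ 0.5543, -0.1884,  0.3554])}
top {'plinth': array([ 0.515 , -0.1527]), 'perr': np.float64(0.0101), 'prad': np.float64(0.0346), 'foot': array([ 0.5344, -0.1972]), 'ferr': np.float64(0.0029), 'nf': 41, 'head': array([ 0.509 , -0.1846,  0.5169])}
4.1333 [ 0.5816 -0.2226  0.0518] [3.1415e+00 1.8000e-03 2.6179e+00] [-0.08  0.84  0.02] 0.015527296956638372Traceback (most recent call last):
  File "<stdin>", line 5, in <module>
    return umr_minimum(a, axis, None, out, keepdims, initial, where)
ValueError: zero-size array to reduction operation minimum which has no identity
```

View pics/a2.png

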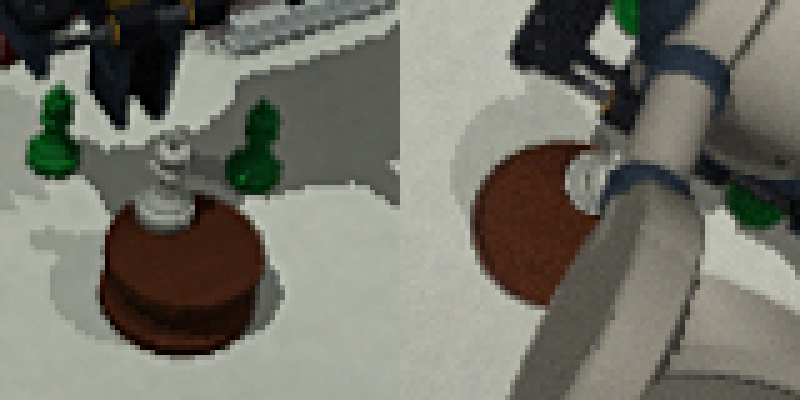

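Run:
```python
from h import *
K,R,t=cam("side")
def pr(X): x=K@(R@np.array(X)+t); return (x[:2]/x[2]).round(1)
print("tcp",pr([.5816,-.2226,.0518]))
c=np.array([.5816,-.2226]);ex=np.array([-.866,.5]);ey=np.array([.5,.866])
for a in(-16,16):
    for b in(-21,-8,8,21): print(a,b,pr([*(c+(a*ex+b*ey)/1000),.0518]))
z=np.load("sidea2.npz");C=cloud("side",z["d"])
p=z["p"][134:168,322:352]; 
m=(z["p"].max(2)<70); m[:,:300]=0
for v in range(150,168): 
    u=np.where(m[v,325:350])[0]+325; print(v,u.tolist()[:1],u.tolist()[-1:], C[v,u].mean(0).round(3) if len(u) else "")
```

```text
tcp [336.  167.4]
-16 -21 [339.9 162.1]
-16 -8 [336.  163.2]
-16 8 [331.2 164.6]
-16 21 [327.3 165.8]
16 -21 [344.8 169. ]
16 -8 [340.9 170.1]
16 8 [336.  171.6]
16 21 [332.1 172.8]
150 [330] [346] [ 0.579 -0.216  0.127]
151 [330] [346] [ 0.555 -0.171  0.168]
152 [330] [346] [ 0.578 -0.216  0.119]
153 [330] [346] [ 0.578 -0.216  0.116]
154 [330] [345] [ 0.579 -0.216  0.112]
155 [330] [345] [ 0.552 -0.168  0.157]
156 [330] [345] [ 0.582 -0.222  0.098]
157 [325] [345] [ 0.58  -0.217  0.099]
158 [325] [345] [ 0.581 -0.218  0.093]
159 [325] [344] [ 0.584 -0.223  0.084]
160 [325] [344] [ 0.583 -0.225  0.08 ]
161 [325] [343] [ 0.581 -0.215  0.083]
162 [325] [336] [ 0.601 -0.231  0.056]
163 [335] [336] [ 0.575 -0.203  0.088]
164 [] [] 
165 [325] [325] [ 0.628 -0.237  0.023]
166 [325] [326] [ 0.626 -0.236  0.021]
167 [325] [346] [ 0.603 -0.228  0.037]
```

Run:
```python
import numpy as np,cv2
z=np.load("sidea2.npz"); cv2.imwrite("pics/a2z.png",cv2.resize(z["p"][125:195,310:380],(560,560),interpolation=cv2.INTER_CUBIC)[:,:,::-1])
```

```text
(no output)
```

View pics/a2z.png

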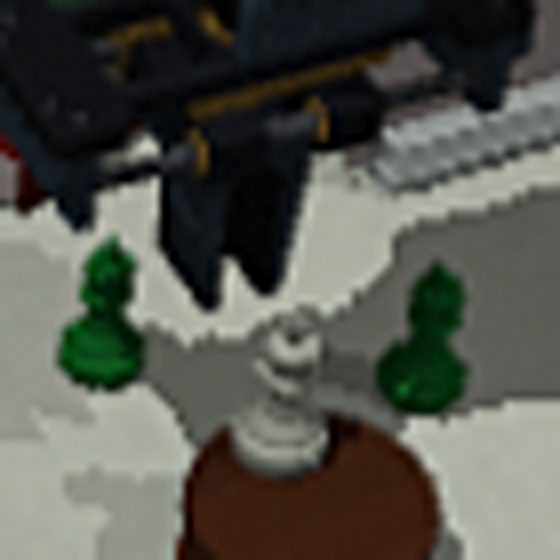

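Run:
```python
from h import *
z=np.load("sidea2.npz");C=cloud("side",z["d"])
ex=np.array([-.866,.5]);ey=np.array([.5,.866]);c=np.array([.5816,-.2226])
for v in range(144,165,2):
    print(v,*[f"{u}:{(C[v,u,:2]-c)@ex*1e3:.0f},{(C[v,u,:2]-c)@ey*1e3:.0f},{C[v,u,2]*1e3:.0f}" for u in range(328,349,2)])
```

```text
144 328:30,53,184 330:28,46,181 332:31,41,181 334:35,38,183 336:37,33,184 338:37,27,182 340:37,20,179 342:36,13,176 344:6,-12,143 346:18,-11,153 348:16,-18,150
146 328:32,53,179 330:33,48,178 332:17,32,160 334:30,34,171 336:35,30,174 338:37,26,174 340:35,18,170 342:35,12,168 344:12,-9,142 346:16,-13,144 348:14,-21,140
148 328:-140,-46,-2 330:-14,20,124 332:-4,19,131 334:10,21,144 336:16,18,148 338:16,12,145 340:-4,-7,122 342:6,-8,130 344:14,-9,137 346:19,-12,139 348:-114,-108,-1
150 328:-127,-40,2 330:-16,18,113 332:-2,19,125 334:11,21,136 336:12,15,136 338:16,11,138 340:-6,-9,112 342:6,-9,122 344:12,-11,126 346:16,-15,128 348:-104,-102,-0
152 328:-123,-39,-3 330:-12,19,109 332:-0,20,119 334:10,20,128 336:15,16,131 338:14,9,128 340:-5,-9,106 342:6,-9,115 344:12,-12,119 346:15,-17,119 348:-95,-97,1
154 328:-108,-31,3 330:-15,17,99 332:0,19,112 334:11,19,121 336:14,15,123 338:14,8,120 340:-3,-9,100 342:9,-8,110 344:12,-13,111 346:16,-17,112 348:-86,-92,1
156 328:-102,-28,1 330:-14,16,91 332:-3,17,101 334:12,19,114 336:18,16,118 338:-93,-60,-3 340:-4,-11,90 342:9,-9,102 344:17,-11,108 346:-79,-81,2 348:-78,-88,0
158 328:-97,-26,-3 330:-90,-29,2 332:-3,15,92 334:13,19,107 336:16,14,108 338:-81,-54,1 340:4,-7,90 342:14,-7,99 344:18,-11,101 346:-73,-78,-0 348:-70,-84,0
160 328:-86,-20,-0 330:-84,-26,-0 332:-85,-35,-5 334:13,18,99 336:15,13,99 338:-72,-49,1 340:-71,-56,-0 342:12,-9,89 344:15,-14,90 346:-64,-74,-1 348:-63,-81,-2
162 328:-76,-15,2 330:-75,-22,-0 332:-73,-28,-0 334:-71,-34,-1 336:16,13,92 338:-63,-44,3 340:-64,-52,-1 342:-65,-60,-5 344:-58,-63,-0 346:-58,-71,-3 348:-52,-75,1
164 328:-68,-11,1 330:-66,-17,1 332:-66,-25,-2 334:-58,-27,4 336:-57,-34,3 338:-55,-40,2 340:-52,-46,3 342:-54,-55,-2 344:-48,-58,2 346:-46,-64,1 348:-44,-70,1
```

The zoom shows the fingertips at side pixels (336,163) and (343,161). Depth puts them at about 0.09 m, not the 0.052 m reported, though x and y agree. I won't trust either value yet: I'll lower in free space here, clear of everything in both cases, and look again.

Call:
{"api": "move_arm", "payload": {
  "motion": [
    [0,0,6,0,0,0,0.65],
    [0,0,8,0,0,0,0.65],
    [0,0,6,0,0,0,0.65],
    [0,0,0,0,0,0,0.65],
    [0,0,0,0,0,0,0.65]
  ]
}}

```text
time_s: 4.55
eef_pos: [0.5804, -0.2221, 0.0299]
ee_rot: [-3.141, -0.001, 2.618]
ft_force: [0.2, 0.7, -0.1]
grip_width: 0.0158
finger_force: 0.0
```

```bash
cat > tip.py <<'E'
from h import *
import sys
z=np.load(f"side{sys.argv[1]}.npz");C=cloud("side",z["d"])
s=observe(); c=s["eef_pos"][:2]; y=s["ee_rot"][2]; ex=np.array([np.cos(y),np.sin(y)]); ey=np.array([np.sin(y),-np.cos(y)])
X=(C[...,:2]-c)@ex*1e3; Y=(C[...,:2]-c)@ey*1e3; Z=C[...,2]*1e3
m=(z["d"]>0)&(abs(X)<22)&(abs(Y)<26)&(Z>8)&(z["p"].max(2)<75)
for nm,k in(("yp",m&(Y>0)),("yn",m&(Y<0))):
    zz=np.sort(Z[k]); print(nm,k.sum(),"lowest z",zz[:6].round(0),"X",np.percentile(X[k],[3,97]).round(0),"Y",np.percentile(Y[k],[3,97]).round(0))
E
python3 look.py a3; python3 tip.py a3
```

```text
side {'plinth': array([ 0.5105, -0.18  ]), 'perr': np.float64(0.0015), 'prad': np.float64(0.0451), 'foot': array([ 0.5349, -0.1937]), 'ferr': np.float64(0.0027), 'nf': 51, 'head': array([ 0.5505, -0.1933,  0.3084])}
top {'plinth': array([ 0.519 , -0.1488]), 'perr': np.float64(0.0108), 'prad': np.float64(0.0335), 'foot': array([ 0.5343, -0.1976]), 'ferr': np.float64(0.0034), 'nf': 40, 'head': array([ 0.5076, -0.183 ,  0.5079])}
4.65 [ 0.5809 -0.2223  0.0306] [-3.1416e+00 -1.0000e-04  2.6178e+00] [-0.75  0.29  0.73] 0.015927140912860172
yp 303 lowest z [66. 67. 68. 69. 69. 70.] X [-20.  21.] Y [ 7. 25.]
yn 190 lowest z [63. 65. 65. 65. 66. 66.] X [-8. 22.] Y [-25.  -4.]
```

Tips are about 37 mm above the reported TCP. A gentle touch on the bare ledge here settles the height offset exactly. First I go past reading 0, to see whether anything is felt.

Call:
{"api": "move_arm", "payload": {
  "motion": [
    [0,0,8,0,0,0,0.65],
    [0,0,8,0,0,0,0.65],
    [0,0,6,0,0,0,0.65],
    [0,0,2,0,0,0,0.65],
    [0,0,1,0,0,0,0.65],
    [0,0,1,0,0,0,0.65],
    [0,0,1,0,0,0,0.65],
    [0,0,0,0,0,0,0.65],
    [0,0,0,0,0,0,0.65]
  ]
}}

```text
time_s: 5.4
eef_pos: [0.581, -0.2224, 0.0038]
ee_rot: [3.142, 0.0, 2.618]
ft_force: [0.2, -0.1, 0.1]
grip_width: 0.016
finger_force: 0.0
```

Call:
{"api": "move_arm", "payload": {
  "motion": [
    [0,0,1,0,0,0,0.65],
    [0,0,1,0,0,0,0.65],
    [0,0,0,0,0,0,0.65]
  ]
}}

```text
time_s: 5.65
eef_pos: [0.5808, -0.2223, 0.0015]
ee_rot: [-3.142, -0.0, 2.618]
ft_force: [-0.4, -0.4, 1.1]
grip_width: 0.0163
finger_force: 0.0
```

Call:
{"api": "move_arm", "payload": {
  "motion": [
    [0,0,1,0,0,0,0.65],
    [0,0,1,0,0,0,0.65],
    [0,0,1,0,0,0,0.65],
    [0,0,0,0,0,0,0.65]
  ]
}}

```text
time_s: 5.98
eef_pos: [0.5807, -0.2222, -0.0016]
ee_rot: [-3.142, -0.0, 2.618]
ft_force: [-0.5, 0.1, 0.5]
grip_width: 0.0159
finger_force: 0.0
```

```bash
python3 look.py a4; python3 tip.py a4
```

```text
side {'plinth': array([ 0.5104, -0.1798]), 'perr': np.float64(0.0015), 'prad': np.float64(0.0454), 'foot': array([ 0.535 , -0.1938]), 'ferr': np.float64(0.003), 'nf': 46, 'head': array([ 0.5463, -0.1972,  0.2602])}
top {'plinth': array([ 0.5243, -0.1429]), 'perr': np.float64(0.0118), 'prad': np.float64(0.0319), 'foot': array([ 0.5387, -0.1763]), 'ferr': np.float64(0.004), 'nf': 26, 'head': array([ 0.5074, -0.1816,  0.4916])}
6.0833 [ 0.5808 -0.2223 -0.0015] [-3.1416e+00 -2.0000e-04  2.6178e+00] [-0.65 -0.01 -0.17] 0.01577281717812387
yp 284 lowest z [32. 34. 37. 38. 38. 38.] X [-20.  22.] Y [ 7. 24.]
yn 164 lowest z [30. 31. 33. 34. 35. 35.] X [-7. 22.] Y [-25.  -3.]
```

View pics/a4.png

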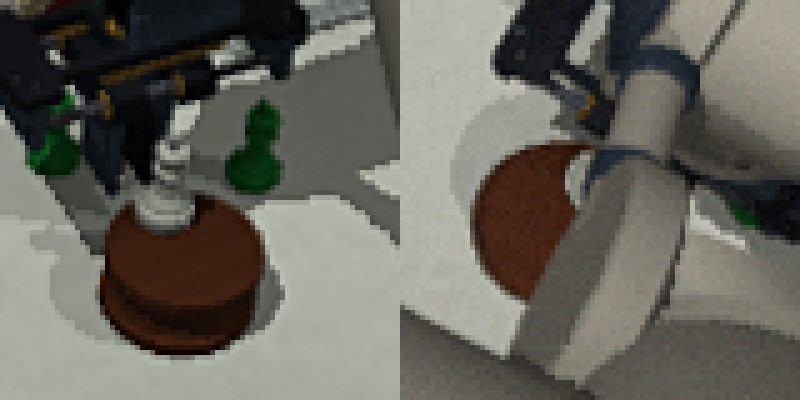

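No contact at reading -0.0015, so the reported z is about 36–37 mm low and the cameras are right. I'll raise until the tips are truly at about 50 mm, creep to about 6 mm short of the foot, and compare tip and foot directly.

Call:
{"api": "move_arm", "payload": {
  "motion": [
    [0,0,-5,0,0,0,0.65],
    [0,0,-7,0,0,0,0.65],
    [0,0,-3,0,0,0,0.65],
    [2,0,0,0,0,0,0.65],
    [3,0,0,0,0,0,0.65],
    [3,0,0,0,0,0,0.65],
    [3,0,0,0,0,0,0.65],
    [2,0,0,0,0,0,0.65],
    [2,0,0,0,0,0,0.65],
    [1,0,0,0,0,0,0.65],
    [0,0,0,0,0,0,0.65],
    [0,0,0,0,0,0,0.65]
  ]
}}

```text
time_s: 7.08
eef_pos: [0.567, -0.2144, 0.0136]
ee_rot: [-3.142, 0.0, 2.618]
ft_force: [0.3, -0.0, 0.8]
grip_width: 0.0161
finger_force: 0.0
```

```bash
python3 look.py a5; python3 tip.py a5
python3 - <<'E'
from h import *
K,R,t=cam("side"); s=observe(); c=s["eef_pos"]; y=s["ee_rot"][2]; ex=np.array([np.cos(y),np.sin(y)]); ey=np.array([np.sin(y),-np.cos(y)])
for zz in(.046,.050,.054):
    print(zz,[((lambda x:(x[:2]/x[2]).round(1).tolist())(K@(R@np.array([*(c[:2]+ex*.016+ey*b),zz])+t))) for b in(-.020,-.008,.008,.020)])
p=np.load("sidea5.npz")["p"]
cv2.imwrite("pics/a5z.png",cv2.resize(p[150:195,325:370],(540,540),interpolation=cv2.INTER_NEAREST)[:,:,::-1])
E
```

```text
side {'plinth': array([ 0.5103, -0.1804]), 'perr': np.float64(0.0016), 'prad': np.float64(0.0453), 'foot': array([ 0.534, -0.193]), 'ferr': np.float64(0.0035), 'nf': 42, 'head': array([ 0.5505, -0.1842,  0.3385])}
top {'plinth': array([ 0.5191, -0.1419]), 'perr': np.float64(0.012), 'prad': np.float64(0.0316), 'foot': array([ 0.5316, -0.2004]), 'ferr': np.float64(0.0024), 'nf': 20, 'head': array([ 0.5134, -0.1873,  0.4762])}
7.1833 [ 0.5671 -0.2144  0.0136] [-3.1416e+00  1.0000e-04  2.6179e+00] [-1.62 -0.13  0.33] 0.015728116583255274
yp 305 lowest z [45. 47. 49. 51. 53. 53.] X [-20.  21.] Y [ 7. 24.]
yn 146 lowest z [48. 49. 50. 51. 55. 55.] X [-7. 22.] Y [-25.  -3.]
0.046 [[347.0, 174.1], [343.3, 175.2], [338.4, 176.7], [334.8, 177.8]]
0.05 [[347.1, 173.2], [343.5, 174.3], [338.6, 175.7], [334.9, 176.9]]
0.054 [[347.3, 172.2], [343.6, 173.3], [338.7, 174.8], [335.0, 175.9]]
```

View pics/a5z.png

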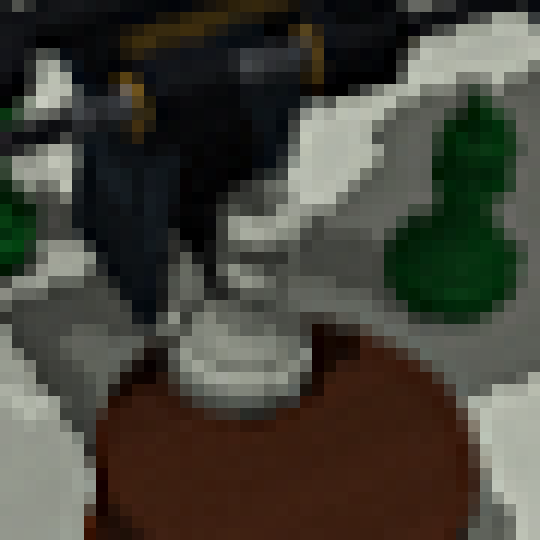

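The crop shows the finger's bottom front corner at side pixel (337,176), which means the tips are at about 50 mm. The foot is centred at (344.7,179) and lined up. Contact is about 6 mm on; I'll creep in, push part way, then check.

Call:
{"api": "move_arm", "payload": {
  "motion": [
    [1,0,0,0,0,0,0.65],
    [1,0,0,0,0,0,0.65],
    [1,0,0,0,0,0,0.65],
    [0.5,0,0,0,0,0,0.65],
    [0.5,0,0,0,0,0,0.65],
    [0.5,0,0,0,0,0,0.65],
    [0.5,0,0,0,0,0,0.65],
    [0.5,0,0,0,0,0,0.65],
    [0.5,0,0,0,0,0,0.65],
    [0.5,0,0,0,0,0,0.65],
    [0.5,0,0,0,0,0,0.65],
    [0.5,0,0,0,0,0,0.65],
    [0.5,0,0,0,0,0,0.65],
    [0.5,0,0,0,0,0,0.65],
    [0.5,0,0,0,0,0,0.65],
    [0.5,0,0,0,0,0,0.65],
    [0.5,0,0,0,0,0,0.65],
    [0.5,0,0,0,0,0,0.65],
    [0.5,0,0,0,0,0,0.65],
    [0,0,0,0,0,0,0.65]
  ]
}}

```text
time_s: 8.85
eef_pos: [0.5574, -0.2088, 0.0136]
ee_rot: [-3.142, -0.0, 2.618]
ft_force: [-0.3, -0.8, 1.1]
grip_width: 0.0161
finger_force: 0.1
```

```bash
python3 look.py a6
python3 - <<'E'
import numpy as np,cv2
p=np.load("sidea6.npz")["p"]
cv2.imwrite("pics/a6z.png",cv2.resize(p[150:195,325:370],(540,540),interpolation=cv2.INTER_NEAREST)[:,:,::-1])
E
```

```text
side {'plinth': array([ 0.5104, -0.1798]), 'perr': np.float64(0.0017), 'prad': np.float64(0.0454), 'foot': array([ 0.532, -0.193]), 'ferr': np.float64(0.0044), 'nf': 42, 'head': array([ 0.548 , -0.1758,  0.3642])}
top {'plinth': array([ 0.5145, -0.1365]), 'perr': np.float64(0.0119), 'prad': np.float64(0.0301), 'foot': array([ 0.5317, -0.1956]), 'ferr': np.float64(0.0023), 'nf': 16, 'head': array([ 0.5165, -0.1895,  0.4644])}
8.95 [ 0.5575 -0.2088  0.0136] [-3.1416 -0.      2.6179] [ 0.9  -1.03  0.22] 0.016041940025458966
```

View pics/a6z.png

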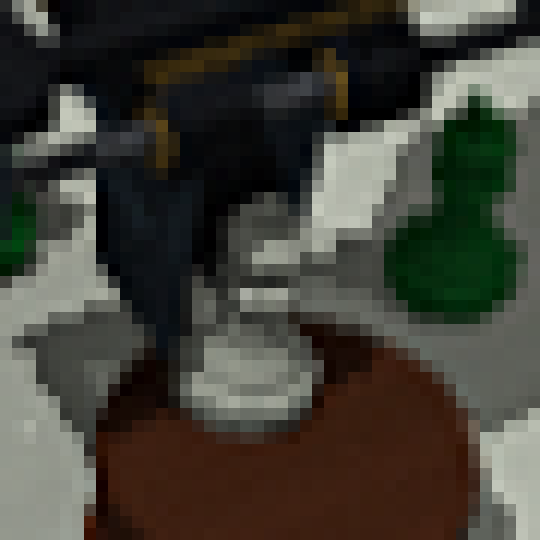

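Contact is made: the king stands upright and has slid a few mm, with the foot bottom at side pixel row ~186 against ~184 before. I'll keep on slowly.

Call:
{"api": "move_arm", "payload": {
  "motion": [
    [0.5,0,0,0,0,0,0.65],
    [0.7,0,0,0,0,0,0.65],
    [0.7,0,0,0,0,0,0.65],
    [0.7,0,0,0,0,0,0.65],
    [0.7,0,0,0,0,0,0.65],
    [0.7,0,0,0,0,0,0.65],
    [0.7,0,0,0,0,0,0.65],
    [0.7,0,0,0,0,0,0.65],
    [0.7,0,0,0,0,0,0.65],
    [0.7,0,0,0,0,0,0.65],
    [0.7,0,0,0,0,0,0.65],
    [0.7,0,0,0,0,0,0.65],
    [0.7,0,0,0,0,0,0.65],
    [0.7,0,0,0,0,0,0.65],
    [0.7,0,0,0,0,0,0.65],
    [0.7,0,0,0,0,0,0.65],
    [0.7,0,0,0,0,0,0.65],
    [0.7,0,0,0,0,0,0.65],
    [0.5,0,0,0,0,0,0.65],
    [0,0,0,0,0,0,0.65]
  ]
}}

```text
time_s: 10.62
eef_pos: [0.5462, -0.2023, 0.0136]
ee_rot: [-3.142, -0.0, 2.618]
ft_force: [-0.2, -0.0, 1.0]
grip_width: 0.0162
finger_force: 0.0
```

```bash
python3 look.py a7
python3 - <<'E'
from h import *
# visible king pixels (all heights), tool-frame position of the frontmost foot band
for k in("0","a5","a6","a7"):
    z=np.load(f"side{k}.npz");C=cloud("side",z["d"]);_,w=masks(z["p"])
    m=w&(np.hypot(C[...,0]-.51,C[...,1]+.181)<.05)&(C[...,2]>.052)&(C[...,2]<.115)&(z["d"]>0)
    v,u=np.where(m); print(k,m.sum(),"u",u.min(),u.max(),"v",v.min(),v.max(),[C[m&(C[...,2]>a)&(C[...,2]<a+.02)].mean(0).round(4).tolist() for a in(.052,.072,.092)])
E
```

```text
side {'plinth': array([ 0.5102, -0.1796]), 'perr': np.float64(0.0017), 'prad': np.float64(0.0457), 'foot': array([ 0.5093, -0.1756]), 'ferr': np.float64(0.0047), 'nf': 40, 'head': array([ 0.5417, -0.1698,  0.3696])}
top {'plinth': array([ 0.5048, -0.1283]), 'perr': np.float64(0.011), 'prad': np.float64(0.0262), 'foot': array([ 0.5179, -0.1897]), 'ferr': np.float64(0.0022), 'nf': 18, 'head': array([ 0.52  , -0.1917,  0.4526])}
10.7167 [ 0.5463 -0.2024  0.0136] [-3.1416 -0.      2.6178] [-0.2  -0.98 -0.05] 0.01593965249680391
0 117 u 339 350 v 164 182 [[0.5339, -0.1912, 0.0601], [0.5345, -0.1939, 0.0833], [0.5347, -0.1956, 0.1002]]
a5 113 u 339 350 v 165 182 [[0.5325, -0.1912, 0.0607], [0.5326, -0.1937, 0.0828], [0.5327, -0.1957, 0.0992]]
a6 95 u 340 351 v 163 184 [[0.5267, -0.1862, 0.0604], [0.5277, -0.1902, 0.0826], [0.5272, -0.1926, 0.0981]]
a7 93 u 342 354 v 164 187 [[0.5161, -0.1785, 0.0608], [0.5165, -0.1821, 0.0827], [0.5173, -0.1857, 0.0978]]
```

The king follows, upright: it has moved about 20.5 mm of the 28.7 needed. I'll push 7 mm more, then back off and measure.

Call:
{"api": "move_arm", "payload": {
  "motion": [
    [0.5,0,0,0,0,0,0.65],
    [0.7,0,0,0,0,0,0.65],
    [0.7,0,0,0,0,0,0.65],
    [0.7,0,0,0,0,0,0.65],
    [0.7,0,0,0,0,0,0.65],
    [0.7,0,0,0,0,0,0.65],
    [0.7,0,0,0,0,0,0.65],
    [0.7,0,0,0,0,0,0.65],
    [0.7,0,0,0,0,0,0.65],
    [0.5,0,0,0,0,0,0.65],
    [0.4,0,0,0,0,0,0.65],
    [0,0,0,0,0,0,0.65],
    [-1,0,0,0,0,0,0.65],
    [-3,0,0,0,0,0,0.65],
    [-5,0,0,0,0,0,0.65],
    [-8,0,0,0,0,0,0.65],
    [-10,0,0,0,0,0,0.65],
    [-10,0,0,0,0,0,0.65],
    [-8,0,0,0,0,0,0.65],
    [0,0,0,0,0,0,0.65]
  ]
}}

```text
time_s: 12.38
eef_pos: [0.5811, -0.2225, 0.0136]
ee_rot: [3.142, 0.002, 2.618]
ft_force: [-0.9, 0.1, -0.8]
grip_width: 0.0158
finger_force: 0.0
```

Call:
{"api": "move_arm", "payload": {
  "motion": [
    [0,0,-10,0,0,0,0.65],
    [0,0,-20,0,0,0,0.65],
    [0,0,-25,0,0,0,0.65],
    [0,0,-25,0,0,0,0.65],
    [0,0,-25,0,0,0,0.65],
    [-5,-10,-20,0,0,0,0.65],
    [-8,-25,-5,0,0,0,0.65],
    [-8,-30,0,0,0,0,0.65],
    [-8,-30,0,0,0,0,0.65],
    [-8,-25,0,0,0,0,0.65],
    [0,0,0,0,0,0,0.65]
  ]
}}

```text
time_s: 13.3
eef_pos: [0.5497, -0.3479, 0.1444]
ee_rot: [-3.14, 0.001, 2.615]
ft_force: [-0.5, 0.2, -0.1]
grip_width: 0.016
finger_force: 0.0
```

```bash
python3 look.py a8
python3 - <<'E'
from h import *
z=np.load(f"sidea8.npz");C=cloud("side",z["d"]);_,w=masks(z["p"])
m=w&(np.hypot(C[...,0]-.51,C[...,1]+.181)<.05)&(C[...,2]>.052)&(C[...,2]<.115)&(z["d"]>0)
print(m.sum(),[C[m&(C[...,2]>a)&(C[...,2]<a+.02)].mean(0).round(4).tolist() for a in(.052,.072,.092)])
E
```

```text
side {'plinth': array([ 0.5107, -0.1795]), 'perr': np.float64(0.0011), 'prad': np.float64(0.0449), 'foot': array([ 0.5128, -0.1798]), 'ferr': np.float64(0.0034), 'nf': 50, 'head': array([ 0.4738, -0.1922,  0.4894])}
top {'plinth': array([ 0.5099, -0.1832]), 'perr': np.float64(0.0007), 'prad': np.float64(0.0451), 'foot': array([ 0.5129, -0.1814]), 'ferr': np.float64(0.0023), 'nf': 43, 'head': array([ 0.4755, -0.2043,  0.5871])}
13.4 [ 0.5505 -0.3442  0.144 ] [ 3.1415e+00 -3.0000e-04  2.6162e+00] [-0.01  0.33 -0.78] 0.015916632896315345
125 [[0.5117, -0.1758, 0.0598], [0.5137, -0.1772, 0.0823], [0.513, -0.1804, 0.0998]]
```

View pics/a8.png

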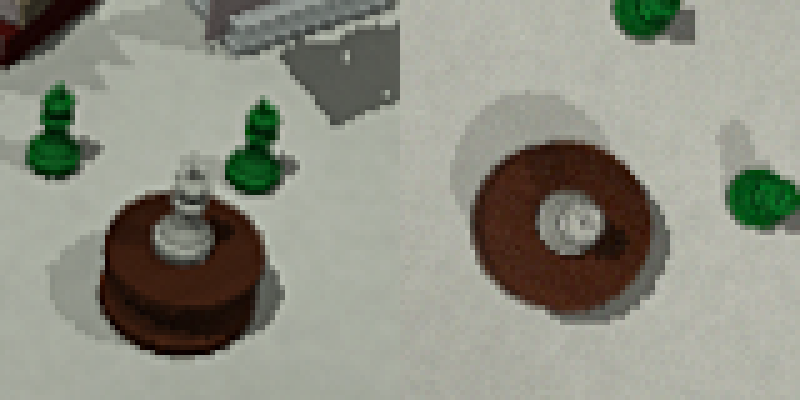

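The crop shows the king upright near the middle of its plinth: side crop (185,235), top crop (569,221) against a plinth centre of about (565,227). Both views put it about 2–3.5 mm off centre, inside the 6 mm limit. The plinth hasn't moved and the arm is clear, so I'm handing in.

```bash
python3 -c "
from cell import *
print(close_job())"
```

```text
the job is handed in; nothing more can be done
None
```

The king was nudged back and stands upright about 3 mm from its plinth's centre (limit 6 mm), its plinth unmoved and the arm clear, and the job is handed in; no verdict came back, and I did not re-measure the other items, though the arm met nothing else I could see or feel.

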